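Snap the hooded cover onto a sounder housing

TASK

Take the cover with the raised hood out of the grey parts tray and fit it on the open housing that stands in the assembly jig: set it level and square over the mouth and press it straight down until both of its clip arms have snapped under the rim band and it sits fully home, then let go. Feel for the snap and do not force it, for the plastic cracks under a heavy shove, and leave the housing in its jig and everything else on the bench where it is.

Things in the scene. Friction and masses are not known exactly. Their poses are not given: they have to be found in the camera images.
- cover_grip (a point): Centre (half-way up) of the raised hood of the cover to fit, dark plastic, 55 g. Hood: 44 mm along x, 40 along y, 24 high, on the middle of a plate 106 mm along x, 68 along y, 4 thick (plate top 12 mm below this point, hood top 12 mm above). Grasp the hood across y. Axes: x long, y short, z up; either way round fits. At the start it rests level on a tray pedestal, clip arms hanging free.
- cover_seat (a point): Centre of the cover plate's underside, 16 mm below cover_grip, same axes. Below it: two round-edged ribs along x, 5 mm deep, that enter the housing's mouth with 2 mm clearance each side in y; at each x end a clip arm 24 mm wide hanging 21 mm down, its hook pointing 4 mm inward with a sloped lead-in below and a flat catch 10.6 mm under the plate.
- clip_front (a joint): Spring-hinged clip arm at the cover's -x end, rad: 0 = at rest (hanging straight, or snapped in under the rim band), about 0.25 = sprung outward over the band; its spring returns it to 0. The push that drives both arms over the band differs from part to part, some 10 to 22 N in all.
- clip_back (a joint): The same at the cover's +x end.
- housing_rim (a point): Centre of the housing's open mouth in its rim-top plane; x long, y short, z up. Rim band 10 mm tall, 99 x 68 mm; at the x ends it slopes out to a square lower edge 4.5 mm proud. Home: cover_seat on this point, axes parallel. Hooks meet the slope about 11 mm above home, the push grows all the way down, they snap in the last 1 to 2 mm; then the plate bottoms hard. A steady push over 40 N cracks it.
- housing_mid (a point): Centre of the same housing half-way up (23 mm below housing_rim): loose black box of 300 g, outside 90 mm along x, 60 along y, 46 high, mouth 84 x 54 mm, standing in the jig.
- jig: Fixed assembly jig: aluminium base 170 x 130 mm with a white nest, 12 mm above the bench, on which the housing stands; low corner stops (tops 22 mm above the bench) leave it 1.5 mm of play each side. Origin on the bench under the nest's centre; x along the housing's long way.
- tray: Fixed grey parts tray 150 mm along x, 250 along y, walls 24 mm high, with two pedestals 76 x 38 mm, tops 34 mm above the bench, at y = +58 and -58 mm: the hooded cover on one, the blank cover on the other. Origin on the bench under its centre.
- blank_cover: Bystander: blank cover of the same outline with only a low round boss 5 mm high in place of the hood, on the other pedestal of the tray. Origin at the centre of the plate's underside.
- closed_unit: Bystander: finished housing with its blank cover already on, 106 x 68 x 55 mm high, on the bench. Origin under its centre.
- sounder_a: Bystander: loose round sounder, 43 mm across, 18 mm high, on the bench. Origin under its centre.
- sounder_b: Bystander: a second sounder like it.
- board: Bystander: loose green circuit board 76 x 50 x 4 mm on the bench, parts up to 12 mm high. Origin under its centre.
- driver: Bystander: screwdriver lying on the bench.
- cleaner: Bystander: small white bottle, 44 mm across, 110 mm high, on the bench. Origin under its centre.
- screw_cup: Bystander: small steel bowl, 64 mm across, 30 mm high, on the bench. Origin under its centre.
Not all that is in view belongs to the job. What is shaped like the part that bears housing_rim but red is not meant.

How it is judged:
At the end, for the whole second after the job is handed in: Cover fully home on the housing: hood centre 16 mm (±2) above the rim plane, within 4 mm of the mouth's centre, square within 0.06 rad (either way round), level within 0.04 rad, both clip arms within 0.08 rad of rest; housing upright, within 6 mm of the jig's centre, not lifted over 3 mm (z of cover_grip in the frame of housing_rim between 0.014 and 0.018 m and horizontal distance between cover_grip and housing_rim below 0.004 m and angle between the x axis of cover_grip and the x axis of housing_rim, either way round below 0.06 rad and angle between the z axis of cover_grip and the z axis of housing_rim, either way round below 0.04 rad and value of joint each of clip_front, clip_back below 0.08 rad and horizontal distance between housing_rim and jig below 0.006 m and height (world z) of housing_rim below 0.061 m and angle between housing_rim's own z axis and vertical below 0.05 rad); the robot touches nothing.
It fails at once if the cover is pressed on the housing, and the housing on its jig, with a steady force over 40 N (the short knock of the snap itself does not count) (contact force between cover and housing above 40 N and contact force between housing and jig above 40 N and linear speed of each of cover, housing below 0.0012 m/s).
It fails at once if the cover is pressed askew: tilted over 0.2 rad against the housing's axis while it bears on the housing (angle between the z axis of cover_grip and the z axis of housing_rim, either way round above 0.2 rad and contact force between cover and housing above 2 N).
It fails at once if the housing is knocked out of its nest (horizontal distance between housing_rim and jig above 0.012 m or angle between housing_rim's own z axis and vertical above 0.2 rad).
It fails at once if a bystander is moved more than 25 mm (distance of any of blank_cover, closed_unit, sounder_a, sounder_b, board, driver, cleaner, screw_cup from where it was at the start of the episode above 0.025 m).
It also fails if it takes over 58 s, if anything falls off the work surface, if the arm or the gripper's body presses on something with over 40 N, if the wrist force passes 120 N, or if a joint passes its speed limit or range.

ROBOT

A 7-joint arm with a two-finger parallel gripper is mounted at the origin on the work surface. World frame = base frame: x ahead of the robot, y to its left, z up, the work surface at z = 0. Lengths are in m, angles in rad, forces in N, time in s.
With the tool pointing down it reaches from about 0.4 to 0.85 m from the base axis. Payload 10.4 kg.
Tool frame: the origin (TCP) lies on the front face of the gripper's body, between the roots of the fingers; the fingertips stand 70 mm ahead of it and the grasp point (between the pads) lies 51 mm ahead of it (grasp_offset is the distance from the TCP to the grasp point, in m); z points along the fingers, y is the direction in which the jaws open and shut (so a half turn about z gives the same grasp; the last joint's range is limited). The gripper opens to 87 mm and grips with 3 to 60 N. Pads are 19 mm wide; open, the fingers measure 117 mm over their backs; the gripper's body (75 mm by 190 mm) begins 51 mm behind the grasp point.
Start: joints at [-1.145, 0.332, -0.065, 1.46, 0.022, 1.35, -0.088], TCP at [0.271, 0.563, 0.292] pointing down, gripper open.
Joint ranges: [-2.6, 2.6], [-0.5, 2.12], [-1.47, 1.34], [0.16, 2.42], [-1.27, 4.41], [0.06, 2.06], [-2.6, 2.6]. Speed limits (rad/s): [2.22, 2.22, 2.79, 2.79, 3.14, 3.14, 3.14].

INTERFACE

Orientations are given as a unit quaternion [x, y, z, w].
In Python, from bench import * gives the robot as it stands. The module is installed in compiled form; this text tells all that it offers.
- The arm moves only by the tool arm_command, never from a script. Its argument "commands" is a list of rows, each a list of 3 entries, a list of its own where there are three numbers: the opening in per cent of the stroke, from 0 (shut) to 100 (fully open), then the shift along the tool's x, y, z in m, then the turn, a rotation vector about the tool's x, y, z in rad. A call has exactly 10 rows; each row is the pose to reach, as a shift and turn from the pose commanded when the call began, along the tool's axes at that moment; what a row does not reach only later rows make up. A row lasts 1/12 s, in which the tool goes at most 41.7 mm and 7.16 degrees, less where a joint would pass 70% of its speed; a pose out of reach is approached as far as the arm can. A call with a gripper value outside its range is refused whole. The fingers move at their own pace and stop on an object; "squeeze" is the grip in N (left out, the last holds). Time passes only in rows, so rows that repeat a pose let the fingers close, or fill a call up. It gives the time, the measured TCP pose, the force and the opening at its end, in the units of the state.
- read_state(): the state, without advancing time (a new reading comes with each control period).
- camera(name): name is "side" or "top" or "wrist"; returns a dict with "pixels" (384x512x3 uint8, red, green, blue), "fx", "fy", "cx", "cy" (pixels), "rvec" (rotation vector, rad) and "tvec" (3), from world to camera coordinates, as OpenCV has them; the wrist camera has in their place "mount" (4x4, takes a point from camera to tool coordinates, whose origin is the TCP and whose axes are the flange's). Camera axes: x right, y down, z forward; pixel columns grow to the right and rows downward; lengths in m; the calibration is good to about 2 mm. A picture is of the moment at which its call begins: read the wrist's pose just before it. There is no depth.
- close_job(): hands the job in, once; it reports no verdict.
The state is a dict: "time": time; "joint_positions": joint angles; "joint_vel": joint speeds; "joint_torque": joint torques, N m; "ee_pos": TCP position; "eef_rot": TCP orientation; "ft_force": force on the tool from outside, world axes, zero at the start; "torque": the same for the moment, N m; "width": finger opening in m.
Only numpy, scipy, OpenCV 4.12 (cv2) and the standard library are available. Lean on these libraries where they do the work, as an engineer would, in place of code of your own. Each camera call takes 0.05 s, during which the arm holds its last target.

## Working session

There is one attempt and no reset: what is moved stays moved. The work goes in short steps, Python scripts to look and compute and a tool call to move; the robot and the scene stay as the last step left them, time stands still between calls to the robot, and variables do not carry over. Pictures are saved under pics/ and viewed, and the job is handed in when it is done.

Besides the shell and the picture viewer there is one more tool, called after "Emit:" in YAML: its name, and indented under it one key for each argument. arm_command: Moves the arm, as the interface text tells. Its arguments: {"type":"object","properties":{"commands":{"type":"array","items":{"type":"array"}},"squeeze":{"type":"number"}},"required":["commands"]}

```bash
mkdir -p pics
cat > h.py <<'E'
from bench import *
import numpy as np, cv2
from scipy.spatial.transform import Rotation as R
def save(n,img): cv2.imwrite('pics/'+n,cv2.cvtColor(img,cv2.COLOR_RGB2BGR))
def ray(c,u,v,st=None):
    d=np.array([(u-c['cx'])/c['fx'],(v-c['cy'])/c['fy'],1.])
    if 'mount' in c:
        M=np.array(c['mount']);Rt=R.from_quat(st['eef_rot']).as_matrix()
        o=Rt@M[:3,3]+np.array(st['ee_pos']); return o,Rt@M[:3,:3]@d
    Rc=R.from_rotvec(np.array(c['rvec']).ravel()).as_matrix();t=np.array(c['tvec']).ravel()
    return -Rc.T@t,Rc.T@d
def onz(c,u,v,z,st=None):
    o,d=ray(c,u,v,st); return o+d*(z-o[2])/d[2]
E
python3 - <<'E'
from h import *
s=read_state();print(s)
import pickle
D={}
for n in('top','side','wrist'):
    D[n]=camera(n);save(n+'0.png',D[n]['pixels']);print({k:v for k,v in D[n].items() if k!='pixels'})
D['st']=s
pickle.dump(D,open('d0.pkl','wb'))
E
```

```text
{'time': 0.0, 'joint_positions': array([-1.14461035,  0.33287127, -0.06473192,  1.46095028,  0.02160799,
        1.34989459, -0.08850329]), 'joint_vel': array([ 8.41287540e-06,  7.83508857e-04,  1.17976561e-03,  1.16470438e-03,
       -4.66349908e-04, -1.03229288e-03, -6.74127042e-04]), 'joint_torque': array([-1.27404121e-03, -6.23240089e+01,  2.38324609e-02, -3.89893556e+01,
       -6.14581397e-02,  3.97498417e-02,  1.36949739e-04]), 'ee_pos': array([0.27103016, 0.56285267, 0.29145005]), 'eef_rot': array([ 2.22490269e-01,  9.74934650e-01, -7.02221875e-04, -1.27495616e-04]), 'ft_force': array([ 0.13295699,  0.43578133, -0.48825753]), 'torque': array([0.01822208, 0.0169259 , 0.02188045]), 'width': 0.08727235972132966}
{'fx': 413.55860306000864, 'fy': 413.55860306000864, 'cx': 253.76619508276687, 'cy': 197.5091824898632, 'rvec': array([ 2.09460493, -2.12291658,  0.22606637]), 'tvec': array([-0.03873156,  0.53588673,  1.08431741])}
{'fx': 414.4627373709034, 'fy': 414.4627373709034, 'cx': 255.7477376492358, 'cy': 194.1707683424778, 'rvec': array([ 2.21212029, -0.90554549,  0.39803088]), 'tvec': array([-0.39374122,  0.26378789,  0.82686789])}
{'fx': 288.33405946847427, 'fy': 288.33405946847427, 'cx': 259.9714376233737, 'cy': 192.59036396900532, 'mount': array([[ 8.69487705e-04, -9.59767583e-01, -2.80794284e-01,
         7.71373095e-02],
       [ 9.99999297e-01,  1.06098611e-03, -5.29971530e-04,
        -1.52842729e-03],
       [ 8.06568329e-04, -2.80793626e-01,  9.59767831e-01,
        -9.14423817e-02],
       [ 0.00000000e+00,  0.00000000e+00,  0.00000000e+00,
         1.00000000e+00]])}
```

View pics/top0.png

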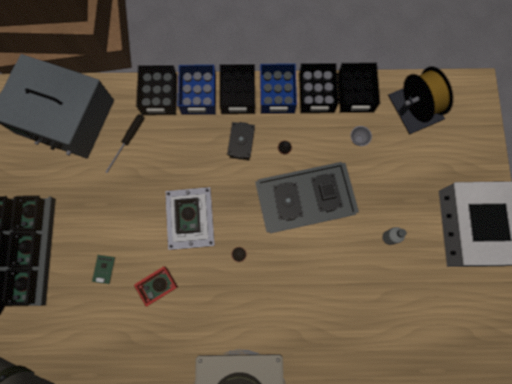

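View pics/side0.png

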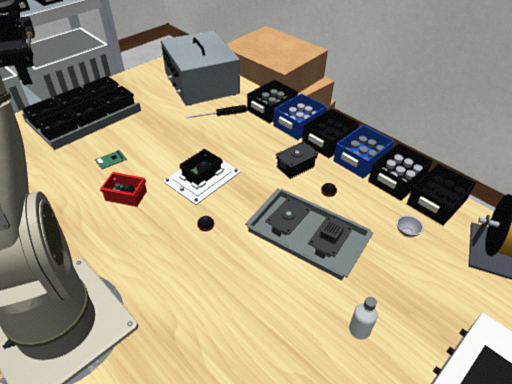

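View pics/wrist0.png

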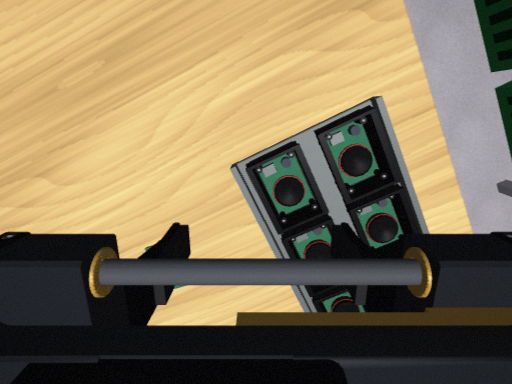

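Candidates for the cover: the hooded cover at top px (327,188), the blank cover at (287,200), and the closed unit at (241,140). Candidates for the housing: the black one in the white jig at (188,216), the red one at (155,287), and the closed unit. I choose the hooded cover at (327,188) and the black housing at (188,216), and check both in a crop.

Run:
```python
from h import *
import pickle
D=pickle.load(open('d0.pkl','rb'))
t=D['top']['pixels']
a=cv2.resize(t[155:240,250:365],None,fx=6,fy=6,interpolation=cv2.INTER_CUBIC)
b=cv2.resize(t[180:255,155:225],None,fx=7,fy=7,interpolation=cv2.INTER_CUBIC)
g=lambda i:(255*(i/255.)**.6).astype('uint8')
save('ca.png',g(a));save('cb.png',g(b))
for n,u,v,z in(('hood',327,186,.062),('hous',188,216,.058),('tray',307,198,.02),('jig',189,218,.012),('base',240,380,0)):print(n,onz(D['top'],u,v,z))
```

```text
hood [ 0.56413436 -0.24884399  0.062     ]
hous [0.4859158  0.13450665 0.058     ]
tray [ 0.53993175 -0.1977699   0.02      ]
jig [0.48805226 0.13891605 0.012     ]
base [ 0.05358109 -0.00297175  0.        ]
```

View pics/ca.png

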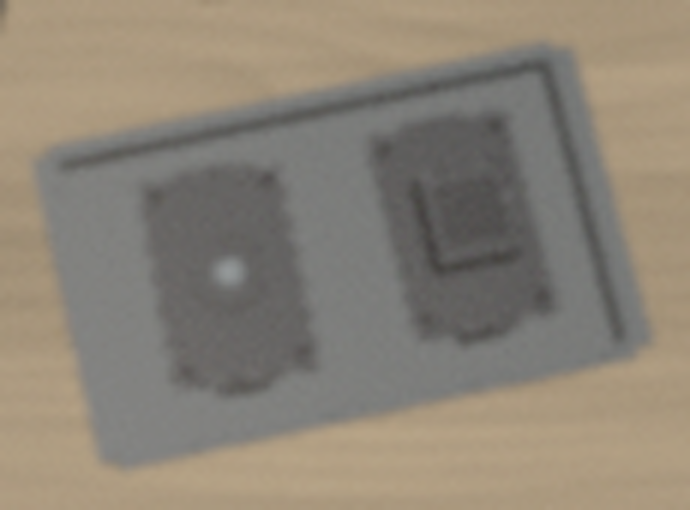

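View pics/cb.png

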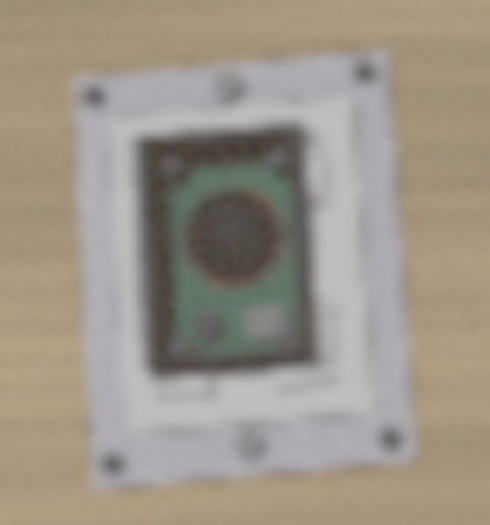

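```bash
cat >> h.py <<'E'
def go(x,y,z,yaw,s=None):
    "print tool-frame shift/turn to bring TCP to x,y,z with tool x at world yaw, pointing down"
    s=s or read_state();Rt=R.from_quat(s['eef_rot'])
    c,n=np.cos(yaw),np.sin(yaw)
    T=R.from_matrix(np.array([[c,n,0],[n,-c,0],[0,0,-1.]]))
    print('t',s['time'],'pos',np.round(s['ee_pos'],4),'F',np.round(s['ft_force'],1),'w',round(s['width'],4))
    print('shift',np.round(Rt.inv().apply(np.array([x,y,z])-s['ee_pos']),4),'turn',np.round((Rt.inv()*T).as_rotvec(),4))
E
python3 - <<'E'
from h import *
import pickle
D=pickle.load(open('d0.pkl','rb'));c=D['top']
P=np.array([onz(c,250+x/6-.4,155+y/6-.4,.038)for x,y in((375,140),(505,120),(548,310),(420,335))])
print(P.mean(0));a=(P[0]+P[1]-P[2]-P[3])/2;print('cover',np.hypot(*a[:2]),np.arctan2(a[1],a[0]),np.linalg.norm(P[0]-P[1]))
P=np.array([onz(c,155+x/7-.4,180+y/7-.4,.008)for x,y in((80,80),(385,55),(415,460),(97,487))])
print(P.mean(0));a=(P[0]+P[1]-P[2]-P[3])/2;print('jig',np.hypot(*a[:2]),np.arctan2(a[1],a[0]),np.linalg.norm(P[0]-P[1]))
go(.57,.135,.29,3.2)
E
```

```text
[ 0.55211907 -0.25117158  0.038     ]
cover 0.0942779480591979 0.1701016879333944 0.06262604911257197
[0.4892677  0.13816711 0.008     ]
jig 0.16818740198832396 0.07661857457461255 0.12629881043834537
t 0.15 pos [0.2711 0.5629 0.2917] F [0.5 0.4 0.7] w 0.087
shift [-0.455  -0.2558  0.002 ] turn [-1.000e-03 -2.000e-04 -5.072e-01]
```

Emit:
arm_command:
  commands:
    - [100,[-0.02,-0.011,0],[0,0,-0.03]]
    - [100,[-0.055,-0.03,0],[0,0,-0.08]]
    - [100,[-0.09,-0.05,0],[0,0,-0.13]]
    - [100,[-0.125,-0.07,0],[0,0,-0.18]]
    - [100,[-0.16,-0.09,0],[0,0,-0.23]]
    - [100,[-0.195,-0.11,0],[0,0,-0.28]]
    - [100,[-0.23,-0.13,0],[0,0,-0.33]]
    - [100,[-0.265,-0.15,0],[0,0,-0.38]]
    - [100,[-0.3,-0.17,0],[0,0,-0.43]]
    - [100,[-0.335,-0.188,0],[0,0,-0.507]]

```text
time: 0.98
ee_pos: [0.4921, 0.2462, 0.2923]
eef_rot: [-0.03, 1.0, 0.0, -0.0]
ft_force: [1.1, 1.1, -0.3]
width: 0.0872
```

```bash
python3 -c "
from h import *
go(.57,.135,.29,3.2);print(read_state()['joint_positions'])"
```

```text
t 0.9833 pos [0.4921 0.2462 0.2923] F [ 1.1  1.1 -0.3] w 0.0872
shift [-0.0711 -0.1157  0.0023] turn [ 0.0001 -0.      0.0016]
[-0.66040375  0.16432253  0.12740692  1.66949961 -0.02161883  1.30913467
  1.10167535]
```

Emit:
arm_command:
  commands:
    - [100,[-0.01,-0.02,0],[0,0,0]]
    - [100,[-0.025,-0.045,0],[0,0,0]]
    - [100,[-0.04,-0.07,0],[0,0,0]]
    - [100,[-0.055,-0.09,0],[0,0,0]]
    - [100,[-0.065,-0.105,0],[0,0,0]]
    - [100,[-0.071,-0.114,0.002],[0,0,0]]
    - [100,[-0.071,-0.116,0.002],[0,0,0]]
    - [100,[-0.071,-0.116,0.002],[0,0,0]]
    - [100,[-0.071,-0.116,0.002],[0,0,0]]
    - [100,[-0.071,-0.116,0.002],[0,0,0]]

```text
time: 1.82
ee_pos: [0.5684, 0.1383, 0.2903]
eef_rot: [-0.03, 1.0, 0.0, -0.0]
ft_force: [0.8, 0.3, -0.2]
width: 0.0865
```

```bash
cat > shot.py <<'E'
from h import *
import pickle,sys
s=read_state();c=camera('wrist');c['st']=s
pickle.dump(c,open(sys.argv[1]+'.pkl','wb'));save(sys.argv[1]+'.png',c['pixels'])
print(s['ee_pos'],s['eef_rot'],s['joint_vel'].round(3))
E
python3 shot.py w1
```

```text
[0.56838215 0.13828097 0.2902749 ] [-3.01596608e-02  9.99545027e-01  3.47086841e-04 -1.18077649e-04] [-0.     0.     0.003 -0.002  0.001 -0.     0.003]
```

View pics/w1.png

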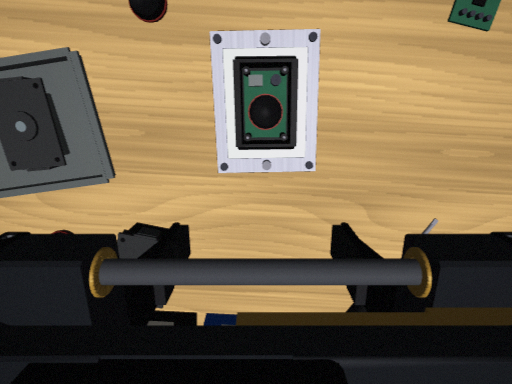

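Run:
```python
from h import *
import pickle
c=pickle.load(open('w1.pkl','rb'));p=c['pixels'][20:185,200:335]
g=(255*(p/255.)**.5).astype('uint8')
save('w1c.png',cv2.resize(g,None,fx=4,fy=4,interpolation=cv2.INTER_NEAREST))
```

```text
(no output)
```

View pics/w1c.png

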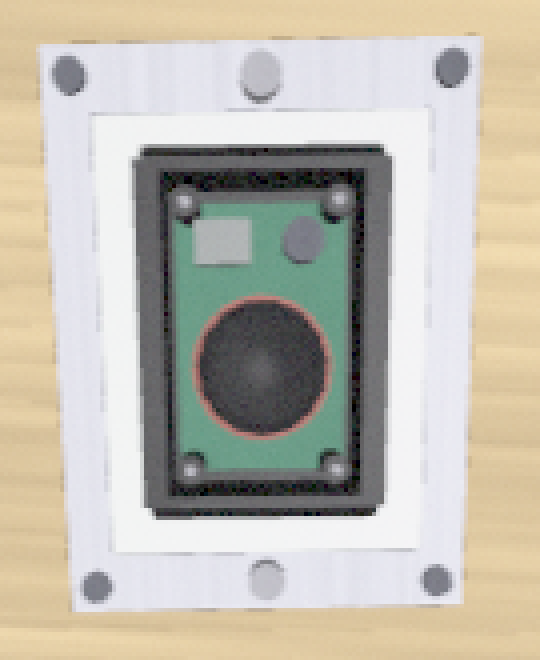

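Run:
```python
from h import *
import pickle
c=pickle.load(open('w1.pkl','rb'))
def quad(Q,z,n):
    P=np.array([onz(c,200+x/4-.5,20+y/4-.5,z,c['st'])for x,y in Q])
    a=(P[2]+P[3]-P[0]-P[1])/2;b=(P[0]+P[3]-P[1]-P[2])/2
    print(n,P.mean(0).round(4),'L',np.hypot(*a[:2]).round(4),'W',np.hypot(*b[:2]).round(4),'yaw',np.arctan2(a[1],a[0]).round(4),np.arctan2(-b[0],b[1]).round(4))
quad(((160,168),(369,167),(361,495),(168,495)),.058,'mouth')
quad(((132,155),(395,155),(384,508),(150,508)),.058,'rimtop')
quad(((92,113),(428,108),(418,548),(113,552)),.012,'nest')
quad(((40,45),(482,37),(462,603),(75,612)),.008,'base')
go(.552+.078,-.251+.013,.26,3.31)
```

```text
mouth [0.4857 0.138  0.058 ] L 0.0839 W 0.0538 yaw 0.0667 -3.0782
rimtop [0.486  0.1382 0.058 ] L 0.0904 W 0.0665 yaw 0.0773 -3.0804
nest [0.4862 0.1384 0.012 ] L 0.1287 W 0.0981 yaw 0.0794 -3.067
base [0.4865 0.1391 0.008 ] L 0.1675 W 0.128 yaw 0.0805 -3.0604
t 1.8667 pos [0.5685 0.1381 0.2903] F [0.4 0.8 1.2] w 0.0871
shift [-0.0388 -0.3792  0.0301] turn [ 0.0006 -0.     -0.1082]
```

The close view shows the black housing in its white nest. The mouth measures 83.9 x 53.8 mm against the 84 x 54 given, centred at about (0.4858, 0.138), yaw about 0.07. Next I look over the cover.

Emit:
arm_command:
  commands:
    - [100,[-0.002,-0.02,0.0],[0,0,-0.01]]
    - [100,[-0.006,-0.06,0.0],[0,0,-0.02]]
    - [100,[-0.01,-0.1,0.0],[0,0,-0.03]]
    - [100,[-0.014,-0.14,0.0],[0,0,-0.04]]
    - [100,[-0.018,-0.18,0.0],[0,0,-0.05]]
    - [100,[-0.022,-0.22,0.0],[0,0,-0.06]]
    - [100,[-0.026,-0.26,0.0],[0,0,-0.08]]
    - [100,[-0.03,-0.3,0.01],[0,0,-0.1]]
    - [100,[-0.034,-0.34,0.02],[0,0,-0.108]]
    - [100,[-0.039,-0.376,0.03],[0,0,-0.108]]

```text
time: 2.7
ee_pos: [0.6299, -0.2381, 0.2602]
eef_rot: [-0.084, 0.997, -0.0, 0.0]
ft_force: [0.7, 0.7, -0.2]
width: 0.0875
```

Emit:
arm_command:
  commands:
    - [100,[0,0,0],[0,0,0]]
    - [100,[0,0,0],[0,0,0]]
    - [100,[0,0,0],[0,0,0]]
    - [100,[0,0,0],[0,0,0]]
    - [100,[0,0,0],[0,0,0]]
    - [100,[0,0,0],[0,0,0]]
    - [100,[0,0,0],[0,0,0]]
    - [100,[0,0,0],[0,0,0]]
    - [100,[0,0,0],[0,0,0]]
    - [100,[0,0,0],[0,0,0]]

```text
time: 3.53
ee_pos: [0.6298, -0.2363, 0.2603]
eef_rot: [-0.083, 0.997, 0.0, 0.0]
ft_force: [0.4, -0.1, -1.1]
width: 0.0871
```

```bash
python3 shot.py w2
python3 - <<'E'
from h import *
import pickle
c=pickle.load(open('w2.pkl','rb'));p=c['pixels'][20:200,170:350]
g=(255*(p/255.)**.5).astype('uint8')
save('w2c.png',cv2.resize(g,None,fx=3.3,fy=3.3,interpolation=cv2.INTER_NEAREST))
E
```

```text
[ 0.629849   -0.23629662  0.26026815] [-8.30559195e-02  9.96544887e-01  3.42514697e-05  3.34443366e-05] [ 0.     0.002  0.001  0.001 -0.001 -0.001  0.001]
```

View pics/w2.png

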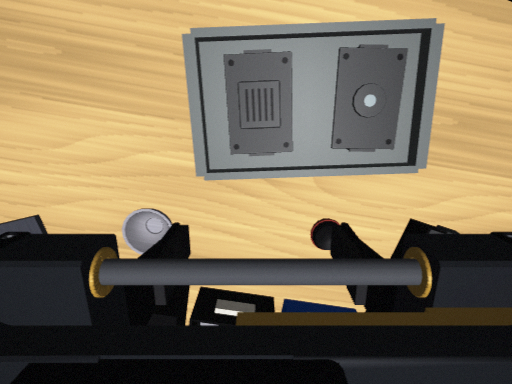

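View pics/w2c.png

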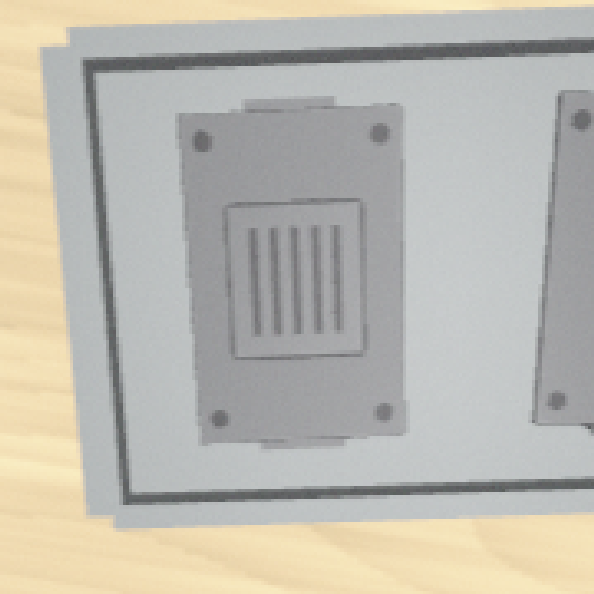

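Run:
```python
from h import *
import pickle
c=pickle.load(open('w2.pkl','rb'))
def quad(Q,z,n):
    P=np.array([onz(c,170+x/3.3-.5,20+y/3.3-.5,z,c['st'])for x,y in Q])
    a=(P[2]+P[3]-P[0]-P[1])/2;b=(P[0]+P[3]-P[1]-P[2])/2
    print(n,P.mean(0).round(4),'L',np.hypot(*a[:2]).round(4),'W',np.hypot(*b[:2]).round(4),'yaw',np.arctan2(a[1],a[0]).round(4),np.arctan2(-b[0],b[1]).round(4))
quad(((178,114),(401,105),(407,432),(200,444)),.038,'plate')
quad(((226,206),(360,200),(365,353),(234,357)),.062,'hood')
quad(((202,141),(380,133),(384,412),(220,419)),.038,'screws')
```

```text
plate [ 0.5497 -0.2518  0.038 ] L 0.099 W 0.0678 yaw 0.211 -2.9269
hood [ 0.5498 -0.2518  0.062 ] L 0.0424 W 0.0386 yaw 0.2113 -2.9386
screws [ 0.5498 -0.2518  0.038 ] L 0.084 W 0.0539 yaw 0.2079 -2.9326
```

```bash
python3 -c "
from h import *
go(.5498,-.2518,.15,3.3506);go(.5498,-.2518,.1115,3.3506)"
```

```text
t 3.5833 pos [ 0.6298 -0.2363  0.2602] F [ 0.7 -0.2  0.5] w 0.0872
shift [ 0.0815 -0.002   0.1102] turn [ 0.0001  0.     -0.0428]
t 3.5833 pos [ 0.6298 -0.2363  0.2602] F [ 0.7 -0.2  0.5] w 0.0872
shift [ 0.0815 -0.002   0.1487] turn [ 0.0001  0.     -0.0428]
```

Emit:
arm_command:
  commands:
    - [100,[0.015,0,0.015],[0,0,-0.01]]
    - [100,[0.035,-0.001,0.04],[0,0,-0.02]]
    - [100,[0.055,-0.001,0.07],[0,0,-0.03]]
    - [100,[0.072,-0.002,0.095],[0,0,-0.043]]
    - [100,[0.08,-0.002,0.105],[0,0,-0.043]]
    - [100,[0.0815,-0.002,0.11],[0,0,-0.043]]
    - [100,[0.0815,-0.002,0.11],[0,0,-0.043]]
    - [100,[0.0815,-0.002,0.11],[0,0,-0.043]]
    - [100,[0.0815,-0.002,0.11],[0,0,-0.043]]
    - [100,[0.0815,-0.002,0.11],[0,0,-0.043]]

```text
time: 4.42
ee_pos: [0.551, -0.2517, 0.1513]
eef_rot: [-0.105, 0.994, -0.0, 0.001]
ft_force: [-0.7, 1.0, -0.6]
width: 0.0869
```

```bash
python3 -c "
from h import *
go(.5498,-.2518,.1115,3.3506)"; python3 shot.py w3
```

```text
t 4.4167 pos [ 0.551  -0.2517  0.1513] F [-0.7  1.  -0.6] w 0.0869
shift [0.0013 0.0002 0.0398] turn [-0.0009  0.0018  0.001 ]
[ 0.55101582 -0.2516952   0.15129244] [-1.04800029e-01  9.94492830e-01 -3.34699562e-04  9.23688734e-04] [-0.    -0.001  0.001  0.009  0.002 -0.003  0.   ]
```

View pics/w3.png

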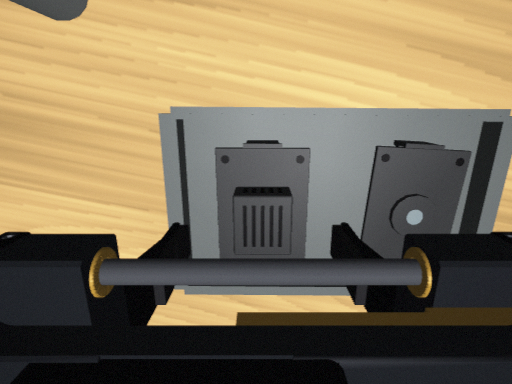

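The grasp view shows the hood at px (262,220), midway between the fingers at about 170 and 350. I descend and close.

Emit:
arm_command:
  commands:
    - [100,[0.001,0,0.006],[0,0,0]]
    - [100,[0.001,0,0.016],[0,0,0]]
    - [100,[0.001,0,0.027],[0,0,0]]
    - [100,[0.001,0,0.035],[0,0,0]]
    - [100,[0.001,0,0.039],[0,0,0]]
    - [100,[0.001,0,0.04],[0,0,0]]
    - [100,[0.001,0,0.04],[0,0,0]]
    - [100,[0.001,0,0.04],[0,0,0]]
    - [100,[0.001,0,0.04],[0,0,0]]
    - [100,[0.001,0,0.04],[0,0,0]]

```text
time: 5.3
ee_pos: [0.5491, -0.2521, 0.1107]
eef_rot: [-0.104, 0.995, -0.0, 0.0]
ft_force: [0.7, 0.5, 0.4]
width: 0.0872
```

```bash
python3 -c "
from h import *
go(.5498,-.2518,.1115,3.3506)"
```

```text
t 5.3 pos [ 0.5491 -0.2521  0.1107] F [0.7 0.5 0.4] w 0.0872
shift [-0.0007  0.0002 -0.0008] turn [-0.0003  0.0008  0.0003]
```

No contact force so far. Closing.

Emit:
arm_command:
  commands:
    - [60,[0,0,0],[0,0,0]]
    - [50,[0,0,0],[0,0,0]]
    - [40,[0,0,0],[0,0,0]]
    - [20,[0,0,0],[0,0,0]]
    - [0,[0,0,0],[0,0,0]]
    - [0,[0,0,0],[0,0,0]]
    - [0,[0,0,0],[0,0,0]]
    - [0,[0,0,0],[0,0,0]]
    - [0,[0,0,0],[0,0,0]]
    - [0,[0,0,0],[0,0,0]]
  squeeze: 45

```text
time: 6.13
ee_pos: [0.5488, -0.252, 0.1102]
eef_rot: [-0.104, 0.995, 0.0, 0.0]
ft_force: [-0.1, 0.2, 0.0]
width: 0.0395
```

```bash
python3 -c "
from h import *
go(.5498,-.2518,.1115,3.3506)"
```

```text
t 6.1333 pos [ 0.5488 -0.252   0.1102] F [-0.1  0.2  0. ] w 0.0395
shift [-0.001  -0.     -0.0013] turn [0.0001 0.     0.0002]
```

Emit:
arm_command:
  commands:
    - [0,[0,0,-0.003],[0,0,0]]
    - [0,[0,0,-0.01],[0,0,0]]
    - [0,[0,0,-0.02],[0,0,0]]
    - [0,[0,0,-0.035],[0,0,0]]
    - [0,[0,0,-0.055],[0,0,0]]
    - [0,[0,0,-0.075],[0,0,0]]
    - [0,[0,0,-0.095],[0,0,0]]
    - [0,[0,0,-0.11],[0,0,0]]
    - [0,[0,0,-0.12],[0,0,0]]
    - [0,[0,0,-0.12],[0,0,0]]

```text
time: 6.97
ee_pos: [0.5497, -0.2526, 0.2332]
eef_rot: [-0.104, 0.995, -0.001, 0.002]
ft_force: [0.1, -0.3, -0.1]
width: 0.0397
```

```bash
python3 -c "
from h import *
go(.4858,.1381,.20,3.2136)"; python3 shot.py w4
```

```text
t 6.9667 pos [ 0.5497 -0.2526  0.2332] F [ 0.1 -0.3 -0.1] w 0.0397
shift [-0.0184  0.3955  0.0325] turn [-0.0017  0.004   0.137 ]
[ 0.54969217 -0.25256139  0.23323255] [-1.04323746e-01  9.94541076e-01 -7.58287059e-04  2.00744813e-03] [ 0.002  0.033 -0.008  0.043 -0.008 -0.042  0.006]
```

View pics/w4.png

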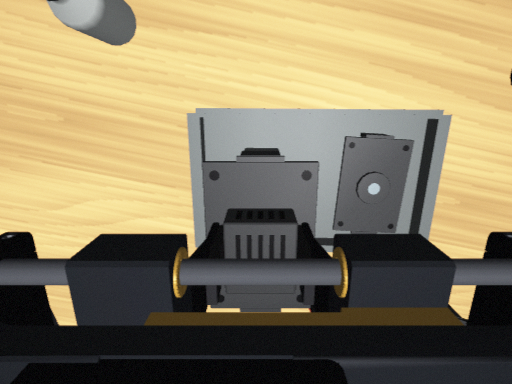

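The cover is lifted and level in the grip: plate edge px (204,161) to (317,161). I measure it in the tool frame.

```bash
cat > tool.py <<'E'
from h import *
import pickle,sys
c=pickle.load(open(sys.argv[1],'rb'));z=float(sys.argv[2]);M=np.array(c['mount'])
for a in sys.argv[3:]:
    u,v=map(float,a.split(','))
    d=M[:3,:3]@np.array([(u-c['cx'])/c['fx'],(v-c['cy'])/c['fy'],1]);o=M[:3,3]
    print(a,(o+d*(z-o[2])/d[2]).round(4))
E
python3 - <<'E'
from h import *
import pickle
c=pickle.load(open('w4.pkl','rb'));p=c['pixels'][140:270,190:330]
g=(255*(p/255.)**.5).astype('uint8')
save('w4c.png',cv2.resize(g,None,fx=5,fy=4,interpolation=cv2.INTER_NEAREST))
E
python3 tool.py w4.pkl .0722 213.5,175.5 306.5,175.5 204,161.5 318,161.5; python3 tool.py w4.pkl .048 226,221 295,221
```

```text
213.5,175.5 [ 0.0406 -0.0283  0.0722]
306.5,175.5 [0.0407 0.0257 0.0722]
204,161.5 [ 0.0488 -0.0334  0.0722]
318,161.5 [0.0489 0.0319 0.0722]
226,221 [ 0.022  -0.0189  0.048 ]
295,221 [0.022  0.0169 0.048 ]
```

View pics/w4c.png

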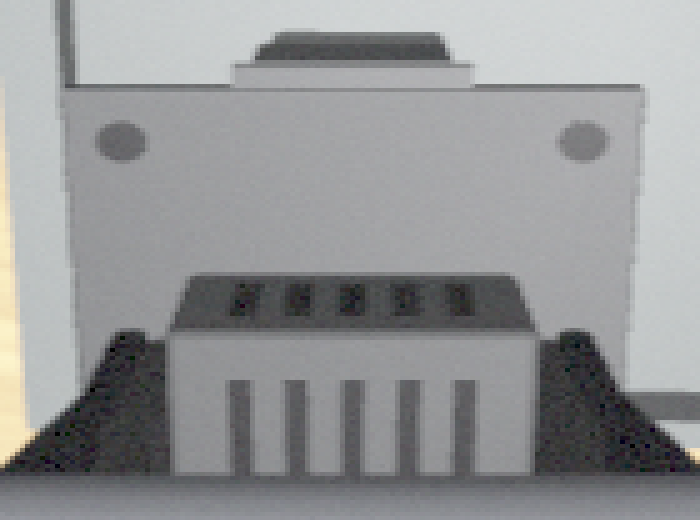

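Emit:
arm_command:
  commands:
    - [0,[0,0.015,0],[0,0,0.01]]
    - [0,[-0.002,0.045,0],[0,0,0.03]]
    - [0,[-0.004,0.085,0],[0,0,0.05]]
    - [0,[-0.006,0.125,0.005],[0,0,0.07]]
    - [0,[-0.008,0.165,0.01],[0,0,0.09]]
    - [0,[-0.01,0.205,0.015],[0,0,0.1]]
    - [0,[-0.012,0.245,0.02],[0,0,0.11]]
    - [0,[-0.014,0.28,0.025],[0,0,0.12]]
    - [0,[-0.016,0.31,0.03],[0,0,0.13]]
    - [0,[-0.017,0.33,0.03],[0,0,0.137]]

```text
time: 7.85
ee_pos: [0.4951, 0.0777, 0.1982]
eef_rot: [-0.038, 0.999, 0.0, -0.002]
ft_force: [0.5, 0.5, -0.6]
width: 0.0398
```

```bash
python3 -c "
from h import *
go(.4846,.1387,.185,3.2136)"
```

```text
t 7.85 pos [0.4951 0.0777 0.1982] F [ 0.5  0.5 -0.6] w 0.0398
shift [0.0058 0.0616 0.0133] turn [ 0.0003 -0.0031  0.0031]
```

Emit:
arm_command:
  commands:
    - [0,[0.001,0.015,0],[0,0,0]]
    - [0,[0.002,0.03,0.003],[0,0,0]]
    - [0,[0.004,0.045,0.006],[0,0,0]]
    - [0,[0.005,0.055,0.009],[0,0,0]]
    - [0,[0.006,0.06,0.012],[0,0,0]]
    - [0,[0.006,0.061,0.013],[0,0,0]]
    - [0,[0.006,0.061,0.013],[0,0,0]]
    - [0,[0.006,0.061,0.013],[0,0,0]]
    - [0,[0.006,0.061,0.013],[0,0,0]]
    - [0,[0.006,0.061,0.013],[0,0,0]]

```text
time: 8.68
ee_pos: [0.4868, 0.134, 0.1874]
eef_rot: [-0.036, 0.999, 0.0, 0.0]
ft_force: [0.8, -0.1, -1.3]
width: 0.0396
```

```bash
python3 -c "
from h import *
go(.4846,.1387,.165,3.2136)"; python3 shot.py w5
python3 - <<'E'
from h import *
import pickle
D={}
for n in('top','side'):
    D[n]=camera(n)
pickle.dump(D,open('d1.pkl','wb'))
g=lambda i:(255*(i/255.)**.6).astype('uint8')
save('side1.png',g(cv2.resize(D['side']['pixels'][110:220,130:280],None,fx=5,fy=5,interpolation=cv2.INTER_NEAREST)))
save('top1.png',g(cv2.resize(D['top']['pixels'][150:270,130:250],None,fx=5,fy=5,interpolation=cv2.INTER_NEAREST)))
E
```

```text
t 8.6833 pos [0.4868 0.134  0.1874] F [ 0.8 -0.1 -1.3] w 0.0396
shift [0.0019 0.0048 0.0224] turn [ 0.      0.0003 -0.001 ]
[0.48680961 0.13401627 0.18740914] [-3.55030344e-02  9.99369555e-01  2.83923915e-05  1.65175835e-04] [-0.002 -0.002 -0.003 -0.001 -0.     0.001 -0.001]
```

View pics/w5.png

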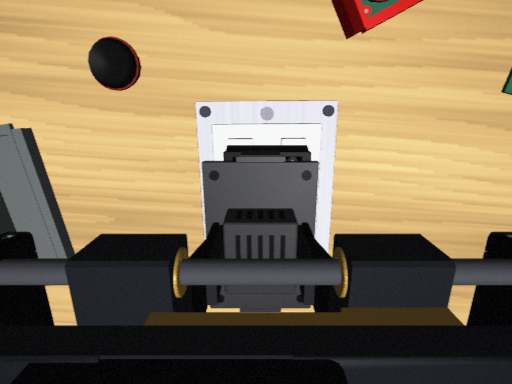

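View pics/side1.png

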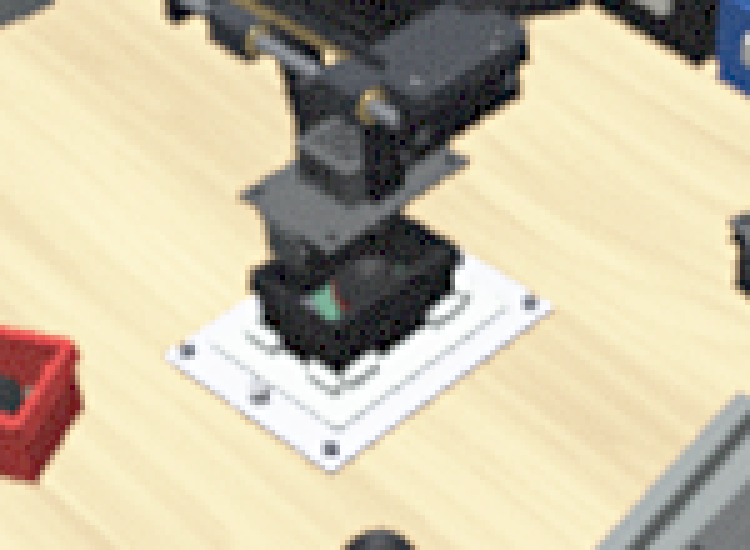

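The wrist view shows the cover plate at px (203–318,161), over the jig, whose screws are at (205,111) and (328,110). I check the relative offset in that same view.

```bash
python3 - <<'E'
from h import *
import pickle
c=pickle.load(open('w5.pkl','rb'));s=c['st']
p=c['pixels'][95:185,185:345]
g=(255*(p/255.)**.5).astype('uint8')
save('w5c.png',cv2.resize(g,None,fx=5,fy=5,interpolation=cv2.INTER_NEAREST))
E
python3 - <<'E'
from h import *
import pickle
c=pickle.load(open('w1.pkl','rb'))
for x,y in((70,76),(452,67),(97,587),(437,580),(261,74),(267,580)): print('jig screw w1',onz(c,200+x/4-.5,20+y/4-.5,.008,c['st']))
E
```

```text
jig screw w1 [0.41557779 0.07736749 0.008     ]
jig screw w1 [0.40639284 0.18844218 0.008     ]
jig screw w1 [0.56653931 0.08917394 0.008     ]
jig screw w1 [0.55739171 0.20051037 0.008     ]
jig screw w1 [0.41163661 0.13299886 0.008     ]
jig screw w1 [0.56079975 0.14480794 0.008     ]
```

View pics/w5c.png

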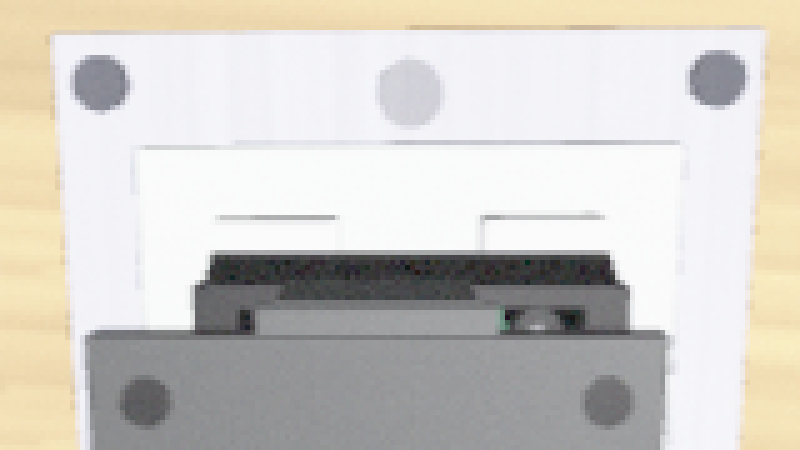

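Run:
```python
from h import *
import pickle
c=pickle.load(open('w5.pkl','rb'));s=c['st'];Rt=R.from_quat(s['eef_rot'])
def T(x,y,z,n):
    P=onz(c,185+x/5-.5,95+y/5-.5,z,s);print(n,P.round(4),'tool',Rt.inv().apply(P-s['ee_pos']).round(4));return P
zp=s['ee_pos'][2]-.0722
T(146,402,zp,'scr');T(608,402,zp,'scr');T(88,334,zp,'corner');T(666,334,zp,'corner')
T(195,287,.058,'rim');T(630,287,.058,'rim');T(240,308,.058,'mouth');T(585,308,.058,'mouth')
T(99,83,.008,'jigscr');T(717,78,.008,'jigscr');T(410,93,.008,'pin')
```

```text
scr [0.4482 0.1029 0.1152] tool [ 0.0408 -0.0283  0.0722]
scr [0.4443 0.1564 0.1152] tool [0.0408 0.0254 0.0722]
corner [0.4407 0.096  0.1152] tool [ 0.0488 -0.0346  0.0722]
corner [0.4359 0.1621 0.1152] tool [0.0488 0.0316 0.0722]
rim [0.4432 0.1014 0.058 ] tool [ 0.0458 -0.0294  0.1294]
rim [0.4384 0.1679 0.058 ] tool [0.0459 0.0373 0.1294]
mouth [0.4459 0.1085 0.058 ] tool [ 0.0426 -0.0226  0.1294]
mouth [0.4421 0.1614 0.058 ] tool [0.0427 0.0305 0.1294]
jigscr [0.4153 0.077  0.008 ] tool [ 0.0755 -0.0518  0.1794]
jigscr [0.4064 0.1883 0.008 ] tool [0.0764 0.0598 0.1794]
pin [0.413  0.1332 0.008 ] tool [0.0738 0.0044 0.1794]
```

In tool coordinates the rim sits 5.5 mm in y and 1.8 mm in x from the cover, with yaw parallel. I correct that and lower to about 4 mm above first contact.

Emit:
arm_command:
  commands:
    - [0,[0.001,0.002,0],[0,0,0]]
    - [0,[0.0018,0.004,0],[0,0,0]]
    - [0,[0.0018,0.0055,0.003],[0,0,0]]
    - [0,[0.0018,0.0055,0.008],[0,0,0]]
    - [0,[0.0018,0.0055,0.014],[0,0,0]]
    - [0,[0.0018,0.0055,0.02],[0,0,0]]
    - [0,[0.0018,0.0055,0.0225],[0,0,0]]
    - [0,[0.0018,0.0055,0.0225],[0,0,0]]
    - [0,[0.0018,0.0055,0.0225],[0,0,0]]
    - [0,[0.0018,0.0055,0.0225],[0,0,0]]
  squeeze: 55

```text
time: 9.67
ee_pos: [0.4845, 0.1401, 0.1649]
eef_rot: [-0.036, 0.999, 0.0, 0.0]
ft_force: [-0.5, 0.1, -0.9]
width: 0.0395
```

```bash
python3 shot.py w6
python3 - <<'E'
from h import *
import pickle
go(.485,.1394,.150,3.2126)
c=pickle.load(open('w6.pkl','rb'))
p=c['pixels'][95:185,185:345]
g=(255*(p/255.)**.5).astype('uint8')
save('w6c.png',cv2.resize(g,None,fx=5,fy=5,interpolation=cv2.INTER_NEAREST))
E
```

```text
[0.48448232 0.14005422 0.16487933] [-3.60418566e-02  9.99350275e-01  6.58913763e-05  9.13417855e-05] [-0.    -0.003  0.001 -0.002 -0.     0.002 -0.001]
t 9.7167 pos [0.4845 0.1401 0.165 ] F [-0.2  0.5 -0.2] w 0.0392
shift [-0.0004 -0.0007  0.015 ] turn [0.0002 0.0004 0.0012]
```

View pics/w6c.png

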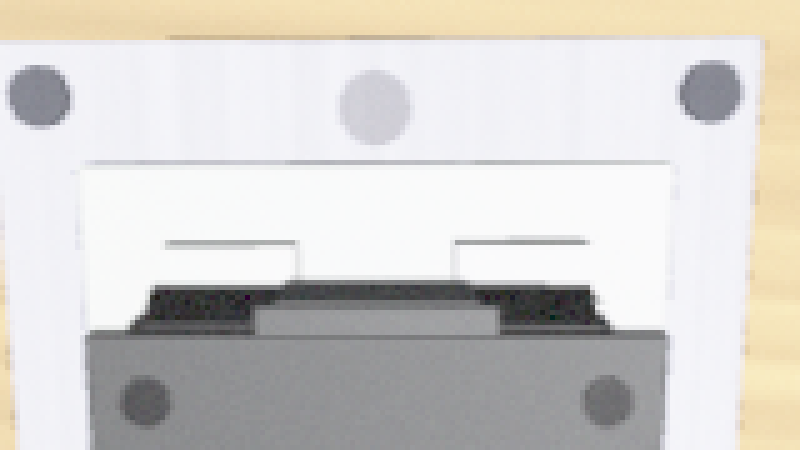

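Run:
```python
from h import *
import pickle
c=pickle.load(open('w6.pkl','rb'));s=c['st'];Rt=R.from_quat(s['eef_rot'])
def T(x,y,z,n):
    P=onz(c,185+x/5-.5,95+y/5-.5,z,s);print(n,P.round(4),'tool',Rt.inv().apply(P-s['ee_pos']).round(4));return P
zp=s['ee_pos'][2]-.0722
T(146,402,zp,'scr');T(608,402,zp,'scr')
T(131,328,.058,'rim');T(612,328,.058,'rim')
T(86,165,.012,'nest');T(671,162,.012,'nest')
T(39,97,.008,'jigscr');T(711,92,.008,'jigscr');T(375,108,.008,'pin')
```

```text
scr [0.4459 0.1089 0.0927] tool [ 0.0408 -0.0283  0.0722]
scr [0.4419 0.1624 0.0927] tool [0.0408 0.0254 0.0722]
rim [0.4438 0.1014 0.058 ] tool [ 0.0434 -0.0356  0.1069]
rim [0.4389 0.168  0.058 ] tool [0.0435 0.0311 0.1069]
nest [0.4256 0.086  0.012 ] tool [ 0.0626 -0.0497  0.1529]
nest [0.4181 0.1825 0.012 ] tool [0.0632 0.0471 0.1529]
jigscr [0.4154 0.0772 0.008 ] tool [ 0.0734 -0.0577  0.1569]
jigscr [0.4065 0.1885 0.008 ] tool [0.0743 0.0539 0.1569]
pin [0.4131 0.133  0.008 ] tool [ 0.0717 -0.0019  0.1569]
```

Emit:
arm_command:
  commands:
    - [0,[-0.0003,-0.0007,0.001],[0,0,0]]
    - [0,[-0.0003,-0.0007,0.003],[0,0,0]]
    - [0,[-0.0003,-0.0007,0.006],[0,0,0]]
    - [0,[-0.0003,-0.0007,0.009],[0,0,0]]
    - [0,[-0.0003,-0.0007,0.012],[0,0,0]]
    - [0,[-0.0003,-0.0007,0.014],[0,0,0]]
    - [0,[-0.0003,-0.0007,0.016],[0,0,0]]
    - [0,[-0.0003,-0.0007,0.017],[0,0,0]]
    - [0,[-0.0003,-0.0007,0.017],[0,0,0]]
    - [0,[-0.0003,-0.0007,0.017],[0,0,0]]

```text
time: 10.55
ee_pos: [0.4847, 0.1394, 0.1477]
eef_rot: [-0.036, 0.999, 0.0, -0.0]
ft_force: [0.2, 0.1, -1.0]
width: 0.0399
```

Run:
```python
from h import *
go(.4848,.1394,.1342,3.2136)
c=camera('side');g=lambda i:(255*(i/255.)**.6).astype('uint8')
save('side2.png',g(cv2.resize(c['pixels'][110:220,130:280],None,fx=5,fy=5,interpolation=cv2.INTER_NEAREST)))
```

```text
t 10.55 pos [0.4847 0.1394 0.1477] F [ 0.2  0.1 -1. ] w 0.0399
shift [-0.0001 -0.      0.0135] turn [ 0.     -0.      0.0002]
```

View pics/side2.png

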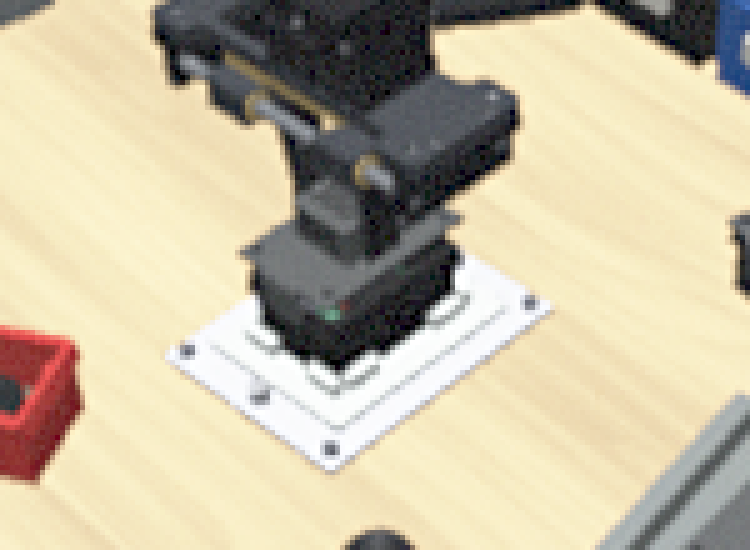

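The side view shows the cover level and straddling the housing. There is no contact yet. I press in small steps and watch the force.

Emit:
arm_command:
  commands:
    - [0,[0,0,0.0005],[0,0,0]]
    - [0,[0,0,0.001],[0,0,0]]
    - [0,[0,0,0.0015],[0,0,0]]
    - [0,[0,0,0.002],[0,0,0]]
    - [0,[0,0,0.0025],[0,0,0]]
    - [0,[0,0,0.003],[0,0,0]]
    - [0,[0,0,0.0035],[0,0,0]]
    - [0,[0,0,0.004],[0,0,0]]
    - [0,[0,0,0.0045],[0,0,0]]
    - [0,[0,0,0.005],[0,0,0]]

```text
time: 11.43
ee_pos: [0.4849, 0.1395, 0.1431]
eef_rot: [-0.036, 0.999, 0.0, 0.0]
ft_force: [-1.2, -0.0, 6.0]
width: 0.0399
```

Emit:
arm_command:
  commands:
    - [0,[0,0,0.0003],[0,0,0]]
    - [0,[0,0,0.0006],[0,0,0]]
    - [0,[0,0,0.0009],[0,0,0]]
    - [0,[0,0,0.0012],[0,0,0]]
    - [0,[0,0,0.0015],[0,0,0]]
    - [0,[0,0,0.0018],[0,0,0]]
    - [0,[0,0,0.0021],[0,0,0]]
    - [0,[0,0,0.0024],[0,0,0]]
    - [0,[0,0,0.0027],[0,0,0]]
    - [0,[0,0,0.003],[0,0,0]]

```text
time: 12.27
ee_pos: [0.4852, 0.1396, 0.1406]
eef_rot: [-0.036, 0.999, 0.0, 0.001]
ft_force: [-2.3, 0.8, 7.7]
width: 0.0395
```

Run:
```python
from h import *
go(.4848,.1394,.1342,3.2136);print(read_state()['torque'])
```

```text
t 12.2667 pos [0.4852 0.1396 0.1406] F [-2.3  0.8  7.7] w 0.0395
shift [ 0.0004 -0.0002  0.0064] turn [0.0006 0.0012 0.0002]
[-0.00952177  0.66869764 -0.0021563 ]
```

Emit:
arm_command:
  commands:
    - [0,[0.0002,0,0.0003],[0,0,0]]
    - [0,[0.0004,0,0.0006],[0,0,0]]
    - [0,[0.0006,0,0.0009],[0,0,0]]
    - [0,[0.0006,0,0.0012],[0,0,0]]
    - [0,[0.0006,0,0.0015],[0,0,0]]
    - [0,[0.0006,0,0.0018],[0,0,0]]
    - [0,[0.0006,0,0.0021],[0,0,0]]
    - [0,[0.0006,0,0.0024],[0,0,0]]
    - [0,[0.0006,0,0.0027],[0,0,0]]
    - [0,[0.0006,0,0.0027],[0,0,0]]

```text
time: 13.1
ee_pos: [0.4849, 0.1397, 0.1382]
eef_rot: [-0.036, 0.999, 0.0, 0.001]
ft_force: [-1.4, 0.7, 10.1]
width: 0.0394
```

Run:
```python
from h import *
go(.4848,.1394,.1342,3.2136);print(read_state()['torque'])
```

```text
t 13.1 pos [0.4849 0.1397 0.1382] F [-1.4  0.7 10.1] w 0.0394
shift [ 0.0002 -0.0003  0.004 ] turn [0.0009 0.0021 0.0002]
[-0.02936609  0.4734209   0.03549863]
```

Emit:
arm_command:
  commands:
    - [0,[0.0002,0,0.0003],[0,0,0]]
    - [0,[0.0004,0,0.0006],[0,0,0]]
    - [0,[0.0005,0,0.0009],[0,0,0]]
    - [0,[0.0005,0,0.0012],[0,0,0]]
    - [0,[0.0005,0,0.0015],[0,0,0]]
    - [0,[0.0005,0,0.0018],[0,0,0]]
    - [0,[0.0005,0,0.0021],[0,0,0]]
    - [0,[0.0005,0,0.0024],[0,0,0]]
    - [0,[0.0005,0,0.0024],[0,0,0]]
    - [0,[0.0005,0,0.0024],[0,0,0]]

```text
time: 13.93
ee_pos: [0.4847, 0.1398, 0.136]
eef_rot: [-0.036, 0.999, 0.001, 0.001]
ft_force: [-0.6, 0.4, 10.5]
width: 0.0399
```

Run:
```python
from h import *
go(.4848,.1394,.1342,3.2136);print(read_state()['torque'])
```

```text
t 13.9333 pos [0.4847 0.1398 0.136 ] F [-0.6  0.4 10.5] w 0.0399
shift [-0.0001 -0.0004  0.0018] turn [0.0012 0.0028 0.0003]
[-0.01262403  0.32640678 -0.00240098]
```

Emit:
arm_command:
  commands:
    - [0,[0,0,0.0002],[0,0,0]]
    - [0,[0,0,0.0004],[0,0,0]]
    - [0,[0,0,0.0006],[0,0,0]]
    - [0,[0,0,0.0008],[0,0,0]]
    - [0,[0,0,0.001],[0,0,0]]
    - [0,[0,0,0.0012],[0,0,0]]
    - [0,[0,0,0.0014],[0,0,0]]
    - [0,[0,0,0.0015],[0,0,0]]
    - [0,[0,0,0.0015],[0,0,0]]
    - [0,[0,0,0.0015],[0,0,0]]

```text
time: 14.77
ee_pos: [0.4843, 0.1396, 0.1341]
eef_rot: [-0.036, 0.999, 0.0, 0.001]
ft_force: [-0.3, 0.7, 10.2]
width: 0.0394
```

Run:
```python
from h import *
go(.4848,.1394,.1342,3.2136);print(read_state()['torque'])
```

```text
t 14.7667 pos [0.4843 0.1396 0.1341] F [-0.3  0.7 10.2] w 0.0394
shift [-0.0005 -0.0002 -0.0001] turn [0.0007 0.0017 0.0001]
[-0.04387195  0.23750289 -0.00476432]
```

Emit:
arm_command:
  commands:
    - [0,[0,0,0.0002],[0,0,0]]
    - [0,[0,0,0.0004],[0,0,0]]
    - [0,[0,0,0.0006],[0,0,0]]
    - [0,[0,0,0.0008],[0,0,0]]
    - [0,[0,0,0.001],[0,0,0]]
    - [0,[0,0,0.001],[0,0,0]]
    - [0,[0,0,0.001],[0,0,0]]
    - [0,[0,0,0.001],[0,0,0]]
    - [0,[0,0,0.001],[0,0,0]]
    - [0,[0,0,0.001],[0,0,0]]

```text
time: 15.6
ee_pos: [0.4843, 0.1396, 0.134]
eef_rot: [-0.036, 0.999, 0.0, 0.001]
ft_force: [-6.2, -2.7, 22.6]
width: 0.0397
```

```bash
python3 shot.py w7
python3 - <<'E'
from h import *
import pickle
go(.4848,.1394,.1342,3.2136);print(read_state()['torque'])
c=camera('side');g=lambda i:(255*(i/255.)**.6).astype('uint8')
save('side3.png',g(cv2.resize(c['pixels'][110:220,130:280],None,fx=5,fy=5,interpolation=cv2.INTER_NEAREST)))
E
```

```text
[0.48433853 0.13956555 0.13404873] [-3.60668541e-02  9.99348906e-01  4.67464226e-04  8.53388945e-04] [ 0.001  0.001 -0.     0.001 -0.001 -0.     0.001]
t 15.65 pos [0.4843 0.1396 0.1341] F [-5.6 -2.4 22.8] w 0.0397
shift [-0.0004 -0.0002 -0.0001] turn [0.0009 0.0018 0.0001]
[-0.53582685  1.42429935  0.01718312]
```

View pics/side3.png

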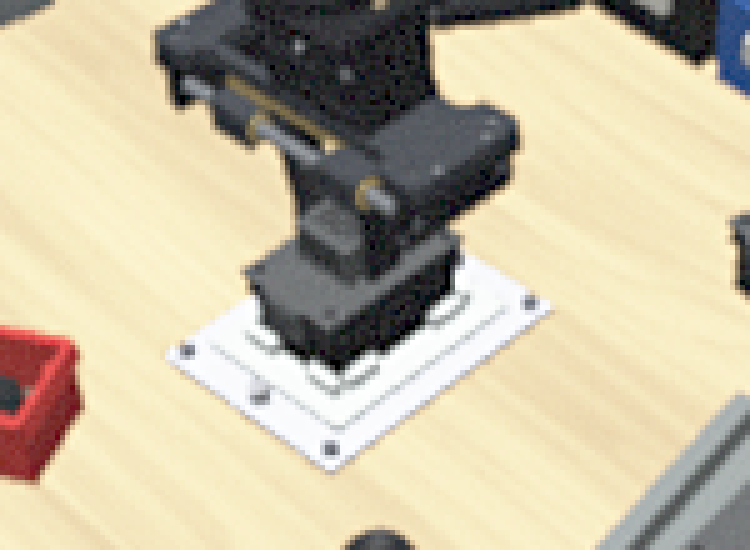

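View pics/w7.png

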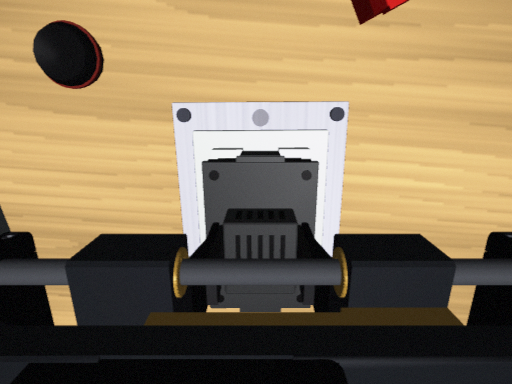

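The plate bottomed hard: z stopped at 0.134, the computed home height, while the force jumped from 10 to 23 N with no slip in the grip. I now relieve the push; an unsnapped clip would still push up with about 10 N.

Emit:
arm_command:
  commands:
    - [0,[0,0,-0.0003],[0,0,0]]
    - [0,[0,0,-0.0006],[0,0,0]]
    - [0,[0,0,-0.0009],[0,0,0]]
    - [0,[0,0,-0.0012],[0,0,0]]
    - [0,[0,0,-0.0015],[0,0,0]]
    - [0,[0,0,-0.0018],[0,0,0]]
    - [0,[0,0,-0.002],[0,0,0]]
    - [0,[0,0,-0.002],[0,0,0]]
    - [0,[0,0,-0.002],[0,0,0]]
    - [0,[0,0,-0.002],[0,0,0]]

```text
time: 16.53
ee_pos: [0.4837, 0.1393, 0.1341]
eef_rot: [-0.036, 0.999, 0.0, 0.0]
ft_force: [3.3, 0.7, 2.2]
width: 0.0394
```

Run:
```python
from h import *
go(.4848,.1394,.1342,3.2136);print(read_state()['torque'])
```

```text
t 16.5333 pos [0.4837 0.1393 0.1341] F [3.3 0.7 2.2] w 0.0394
shift [-0.0011 -0.     -0.0001] turn [0.0002 0.0003 0.0001]
[ 0.25621668 -0.58001625 -0.01407038]
```

It stays home under only 2 N, so both clips are in. Releasing.

Emit:
arm_command:
  commands:
    - [50,[0,0,0],[0,0,0]]
    - [60,[0,0,0],[0,0,0]]
    - [80,[0,0,0],[0,0,0]]
    - [100,[0,0,0],[0,0,0]]
    - [100,[0,0,0],[0,0,0]]
    - [100,[0,0,0],[0,0,0]]
    - [100,[0,0,0],[0,0,0]]
    - [100,[0,0,0],[0,0,0]]
    - [100,[0,0,0],[0,0,0]]
    - [100,[0,0,0],[0,0,0]]

```text
time: 17.37
ee_pos: [0.4836, 0.1393, 0.1341]
eef_rot: [-0.036, 0.999, 0.0, 0.0]
ft_force: [-0.3, 0.2, 0.4]
width: 0.0857
```

Emit:
arm_command:
  commands:
    - [100,[0,0,-0.004],[0,0,0]]
    - [100,[0,0,-0.012],[0,0,0]]
    - [100,[0,0,-0.024],[0,0,0]]
    - [100,[0,0,-0.04],[0,0,0]]
    - [100,[-0.01,0,-0.06],[0,0,0]]
    - [100,[-0.03,0,-0.08],[0,0,0]]
    - [100,[-0.05,0,-0.1],[0,0,0]]
    - [100,[-0.07,0,-0.12],[0,0,0]]
    - [100,[-0.08,0,-0.13],[0,0,0]]
    - [100,[-0.08,0,-0.13],[0,0,0]]

```text
time: 18.2
ee_pos: [0.5658, 0.1452, 0.2673]
eef_rot: [-0.036, 0.999, 0.001, 0.002]
ft_force: [0.0, 0.3, 0.6]
width: 0.0872
```

Emit:
arm_command:
  commands:
    - [100,[0,0,0],[0,0,0]]
    - [100,[0,0,0],[0,0,0]]
    - [100,[0,0,0],[0,0,0]]
    - [100,[0,0,0],[0,0,0]]
    - [100,[0,0,0],[0,0,0]]
    - [100,[0,0,0],[0,0,0]]
    - [100,[0,0,0],[0,0,0]]
    - [100,[0,0,0],[0,0,0]]
    - [100,[0,0,0],[0,0,0]]
    - [100,[0,0,0],[0,0,0]]

```text
time: 19.03
ee_pos: [0.5634, 0.1451, 0.2641]
eef_rot: [-0.036, 0.999, 0.0, -0.0]
ft_force: [0.1, -1.3, -0.2]
width: 0.0868
```

```bash
python3 shot.py w8
python3 - <<'E'
from h import *
import pickle
c=pickle.load(open('w8.pkl','rb'));p=c['pixels'][20:185,200:335]
g=lambda i:(255*(i/255.)**.6).astype('uint8')
save('w8c.png',g(cv2.resize(p,None,fx=3.6,fy=3.6,interpolation=cv2.INTER_NEAREST)))
c=camera('side')
save('side4.png',g(cv2.resize(c['pixels'][110:220,130:280],None,fx=5,fy=5,interpolation=cv2.INTER_NEAREST)))
E
```

```text
[0.5633825  0.14508129 0.26413546] [-3.60883089e-02  9.99348604e-01  3.39622382e-05 -1.68214078e-05] [ 0.    -0.001  0.    -0.    -0.    -0.001  0.001]
```

View pics/w8c.png

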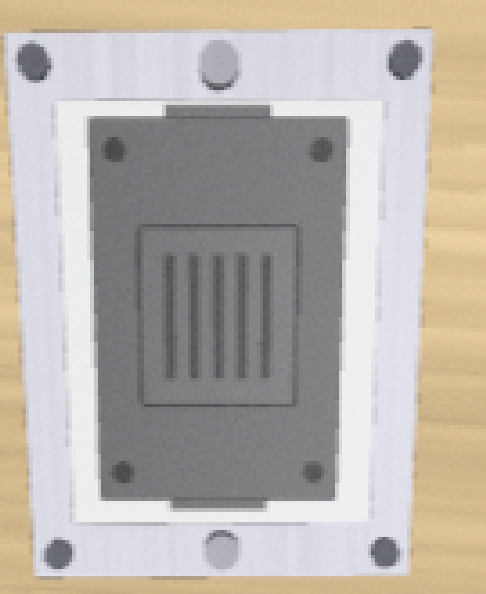

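View pics/side4.png

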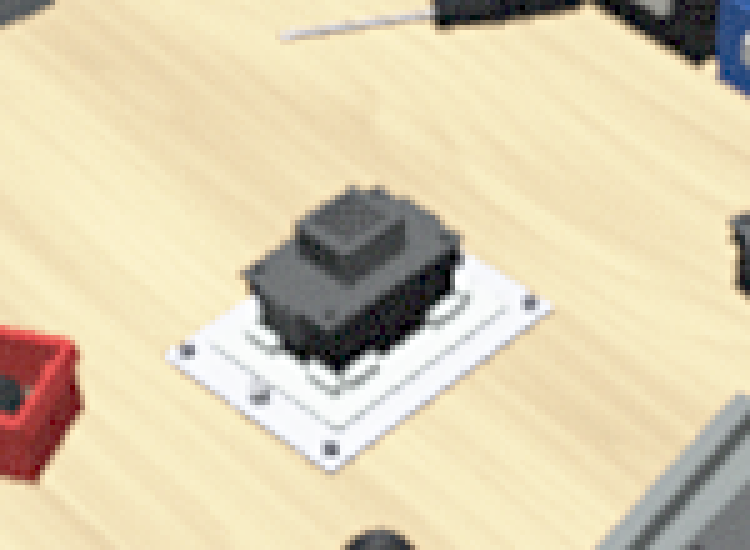

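```bash
python3 - <<'E'
from h import *
import pickle
c=pickle.load(open('w8.pkl','rb'))
def quad(Q,z,n):
    P=np.array([onz(c,200+x/3.6-.5,20+y/3.6-.5,z,c['st'])for x,y in Q])
    a=(P[2]+P[3]-P[0]-P[1])/2;b=(P[0]+P[3]-P[1]-P[2])/2
    print(n,P.mean(0).round(4),'L',np.hypot(*a[:2]).round(4),'W',np.hypot(*b[:2]).round(4),'yaw',np.arctan2(a[1],a[0]).round(4))
quad(((114,150),(321,150),(313,471),(123,471)),.062,'screws')
quad(((89,118),(350,118),(338,499),(101,499)),.062,'plate')
quad(((33,62),(404,60),(385,552),(58,553)),.008,'jigscr')
E
python3 -c "
from h import *
c=camera('top');save('top9.png',c['pixels'])"
```

```text
screws [0.4851 0.1379 0.062 ] L 0.0834 W 0.0538 yaw 0.0747
plate [0.4852 0.1384 0.062 ] L 0.0989 W 0.0674 yaw 0.0735
jigscr [0.4865 0.1388 0.008 ] L 0.1512 W 0.1118 yaw 0.0801
```

View pics/top9.png

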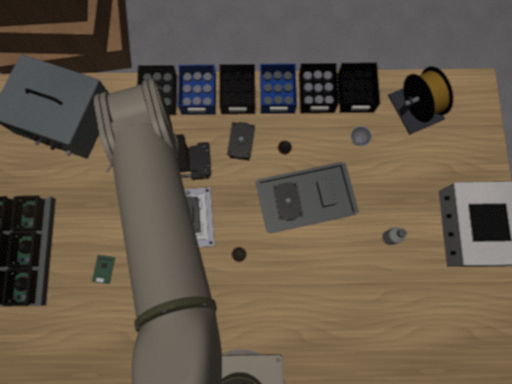

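The cover sits level and square: centre (0.485, 0.138), with screw spacing 83.4 mm, as expected at home height. The other items are unmoved as far as the top view shows. Handing in.

```bash
python3 -c "
from h import *
print(close_job())"
```

```text
the job is handed in; nothing more can be done
None
```

The hooded cover is on the black housing in the jig, and I handed the job in at about 19 s of the 58 s allowed. `close_job()` gave no verdict, so this rests on my own checks.

**What I did:** I gripped the hood across y and lined it up over the mouth using the wrist camera. Then I pressed straight down in small steps. The push rose to about 10 N and then stayed level. The plate bottomed hard at the computed home height, and the highest push I read was about 23 N.

**Last checks:**
- **Snap:** when I eased the push to about 2 N, the cover stayed at home height, so I take both clips as in. I felt no clear separate click, and I read the force only at the end of each step.
- **Position:** after release, the cover centre measured about (0.485, 0.138). That is within 1 mm of the mouth centre I measured earlier and about 1.5 mm from the jig centre.
- **Square and level:** its yaw was within about 0.01 rad of the housing and jig, and it looked level in the side view.
- **Bystanders:** those in view showed no movement, and the gripper is well clear. In the last top view the arm hid part of the bench, including most of the screwdriver.

**One disagreement:** the wrist camera was about 1 to 1.5 mm off sideways against the grip's centre. I allowed for this by measuring cover and rim in the same picture.

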